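# Gauge two canister lids and reject the one that jams

## Robot

A 6-joint arm with a two-finger parallel gripper is mounted at the origin on the work surface. World frame = base frame: x ahead of the robot, y to its left, z up, the work surface at z = 0. Lengths are in m, angles in degrees, forces in N, time in s.
With the tool pointing down it reaches from about 0.25 to 0.725 m from the base axis. Payload 9.7 kg.
Tool frame: the origin (TCP) lies at the very end of the fingers, on their centre line; the grasp point (between the pads) lies 19 mm behind it; y points along the fingers, x is the direction in which the jaws open and shut, and the axes are right-handed (so a half turn about y gives the same grasp; the last joint's range is limited). The gripper opens to 85 mm and grips with 20 to 120 N. Pads are 22 mm wide; open, the fingers measure 114 mm over their backs; the gripper's body (76 mm by 85 mm) begins 54 mm behind the grasp point. The pads swing forward as they close: fully open they stand 13 mm farther back than shut.
Start: joints at [-67.953, 4.979, 10.078, 95.1, 0, 90], TCP at [0.206, -0.51, 0.231] pointing down, gripper open.
Joint ranges: [-179.16, 179.16], [-48.56, 103.87], [-65.8, 70.77], [-126.05, 130.52], [-82.76, 87.17], [-180, 180]. Speed limits (degrees/s): [127.2, 127.2, 147.25, 180, 180, 180].

## Interface

Orientations are given as [roll, pitch, yaw] about the fixed x, y, z axes, in that order (R = Rz(yaw) Ry(pitch) Rx(roll)).
In Python, from workcell import bot gives the robot as it stands.
- The arm moves only by the shell command python3 -m jog 'ROWS' [FORCE]. ROWS is JSON, a list of rows, each a list of 7 numbers: the closure, from 0 (fully open) to 1 (shut), then the shift along the world's x, y, z in units of 25 mm (1.0 is 25 mm), then the turn, a rotation vector about the world's x, y, z in units of 5 degrees (1.0 is 5 degrees). A call has 1 to 5 rows; each row is the pose to reach, as a shift and turn from the pose commanded when the call began; what a row does not reach only later rows make up. A row lasts 1/10 s, in which the tool goes at most 50 mm and 8.59 degrees, less where a joint would pass 70% of its speed; a pose out of reach is approached as far as the arm can. A call with a gripper value outside its range is refused whole. The fingers move at their own pace and stop on an object; FORCE is the grip in N (left out, the last holds). Time passes only in rows, so rows that repeat a pose let the fingers close. It gives the time, the measured TCP pose, the force and the opening at its end, in the units of the state.
- bot.get_obs(): the state, without advancing time (a new reading comes with each control period).
- bot.camera(name): name is "side" or "top"; returns (picture, depth): 420x560x3 uint8, red, green, blue; 420x560 float32, m along the optical axis (not along the pixel's ray), 0 where there is no reading.
- bot.camera_model(name): a dict with "fx", "fy", "cx", "cy" (pixels), "rvec" (rotation vector, rad) and "tvec" (3), from world to camera coordinates, as OpenCV has them. Camera axes: x right, y down, z forward; pixel columns grow to the right and rows downward; lengths in m; the calibration is good to about 2 mm. A picture is of the moment at which its call begins. camera_model takes no time and is no camera call.
- bot.job_done(): hands the job in, once; it reports no verdict.
Trained networks look in the newest picture that a camera, given by its name, has taken for a name from the list of things; names that differ only in an ending like _2 or _b are one class to them, and where a whole thing is asked for, a point or a joint stands for the part that bears it (a point fixed in the world has none). Each returns a list of dicts, best first, with "conf" (0 to 1); they miss things now and then, are a little off and sometimes report something else, mostly with a low value. They report only what shows in the picture. A call takes as long as a camera call. They do not tell look-alikes from the thing itself.
- bot.regions_of(camera, label): "pixels" (420x560 bool, what is visible of it) and "point" ([row, column] in pixels, amid what is visible of it).
The state is a dict: "time": time; "q": joint angles; "qd": joint speeds; "joint_efforts": joint torques, N m; "ee_pos": TCP position; "tcp_rot": TCP orientation; "wrist_force": force on the tool from outside, world axes, zero at the start; "torque": the same for the moment, N m; "opening": finger opening in m.
Only numpy, scipy, OpenCV 4.12 (cv2) and the standard library are available. Lean on these libraries where they do the work, as an engineer would, in place of code of your own. Each camera call takes 0.05 s, during which the arm holds its last target. There are 200 camera calls.

## Task

Of the two canister lids, one has a damaged thread inside; find out which by screwing them onto the leaning thread gauge. Leave the lid that turns fully home on the gauge, at its stop with its bar in line with the two index tabs, and set the lid that jams in the steel reject tray, flat on the floor with its bar up. Leave the lamp, the tube rack and the culture dishes where they stand.

Things in the scene. Friction and masses are not known exactly. Their poses are not given: they have to be found in the camera images.
- lid_a: Aluminium screw lid, 84 mm across, about 260 g, sound or damaged (both look alike). Origin: centre of the skirt's lower edge; z up, x along the black grip bar. Top face 27 mm above the origin; the bar stands on it up to 59 mm, 64 mm long (x), 14 mm thick (y), centred. Two inner lugs at +y and -y: half a turn makes no difference. Starts bar up on the bench.
- lid_b: Aluminium screw lid, 84 mm across, about 260 g, sound or damaged (both look alike). Origin: centre of the skirt's lower edge; z up, x along the black grip bar. Top face 27 mm above the origin; the bar stands on it up to 59 mm, 64 mm long (x), 14 mm thick (y), centred. Two inner lugs at +y and -y: half a turn makes no difference. Starts bar up on the bench.
- neck: Brass threaded neck, 68 mm across, leaning 25 degrees from vertical towards the robot's side. Origin: centre of its foot on the 116 mm collar, 100 mm above the bench; z out along the neck (rim at 24.5 mm); x through the two index tabs. A lid is fully home at a hard stop, bar along x (either way round), its origin 3 mm out along z. A lid left on the thread stays put.
- neck_rim (a point): Centre of the neck's rim, 24.5 mm out from its foot. Two-start thread: clockwise (seen from the bar side) screws on, sinking 24 mm per turn, under 0.3 N m. Set down with the bar 60 to 90 degrees anticlockwise of the tabs, a lid rests 4 to 6 mm short of home, and turning by that angle brings it home. Set down at 0 to 50 degrees it sits 10 mm or more too high.
- tab (a point): Middle of the top of the uphill index tab (the other is opposite, across the neck): 52 mm from the neck's axis at +x, 10 mm above the collar. A damaged lid jams hard with its bar about 50 degrees anticlockwise of the tabs; turned back some 10 degrees it lifts straight off along the neck.
- gauge: Heavy fixed stand that carries the neck. Origin: centre of the underside of its foot plate, 170 x 130 mm (x, y), 14 mm thick; the neck leans towards its -x.
- tray: Fixed shallow stainless reject tray, open on top, 200 mm along its x, 160 mm along its y, walls 30 mm high and 4 mm thick, floor 4 mm. Origin: centre of its underside.
- lamp: Bystander: unlit stainless spirit lamp, 86 mm across and 97 mm high, with a small side handle. Origin: centre of its underside.
- tube_rack: Bystander: clear rack with ten orange-capped tubes, 80 x 170 mm (x, y), 120 mm high. Origin: centre of its underside.
- dishes: Bystander: stack of three clear culture dishes, 94 mm across, 44 mm high. Origin: centre of its underside.
Things that resemble listed ones, but are neither listed nor needed, are in the scene too. What is shaped like the gauge but orange is not meant.

How it is judged (in metres and radians):
At the end, for the whole second after the job is handed in: One lid home on the gauge (bar within 0.2 rad of the tabs, square within 0.1 rad, centred within 5 mm, origin under 7 mm out from the neck's), the other flat in the tray, bar up (tilt under 0.12 rad, within 8 mm of the floor, inside the walls); both at rest (linear speed of each of lid_a, lid_b below 0.02 m/s and ((x of lid_a in the frame of neck between -0.005 and 0.005 m and y of lid_a in the frame of neck between -0.005 and 0.005 m and z of lid_a in the frame of neck below 0.007 m and angle between the z axis of lid_a and the z axis of neck, either way round below 0.1 rad and angle between the x axis of lid_a and the x axis of neck, either way round below 0.2 rad and x of lid_b in the frame of tray between -0.058 and 0.058 m and y of lid_b in the frame of tray between -0.038 and 0.038 m and z of lid_b in the frame of tray below 0.012 m and angle between lid_b's own z axis and vertical below 0.12 rad) or (x of lid_b in the frame of neck between -0.005 and 0.005 m and y of lid_b in the frame of neck between -0.005 and 0.005 m and z of lid_b in the frame of neck below 0.007 m and angle between the z axis of lid_b and the z axis of neck, either way round below 0.1 rad and angle between the x axis of lid_b and the x axis of neck, either way round below 0.2 rad and x of lid_a in the frame of tray between -0.058 and 0.058 m and y of lid_a in the frame of tray between -0.038 and 0.038 m and z of lid_a in the frame of tray below 0.012 m and angle between lid_a's own z axis and vertical below 0.12 rad))); the robot touches nothing.
It fails at once if the lamp is pushed more than 20 mm or tipped (distance of lamp from where it was at the start of the episode above 0.02 m or angle between lamp's own z axis and vertical above 0.3 rad).
It fails at once if the tube rack is pushed more than 20 mm or tipped (distance of tube_rack from where it was at the start of the episode above 0.02 m or angle between tube_rack's own z axis and vertical above 0.3 rad).
It fails at once if the stack of dishes is pushed more than 20 mm or tipped (distance of dishes from where it was at the start of the episode above 0.02 m or angle between dishes's own z axis and vertical above 0.3 rad).
It also fails if it takes over 72 s, if anything falls off the work surface, if the arm or the gripper's body presses on something with over 40 N, if the wrist force passes 120 N, or if a joint passes its speed limit or range.

## Working session

There is one attempt and no reset: what is moved stays moved. The work goes in short steps, Python scripts to look and compute and a shell command to move; the robot and the scene stay as the last step left them, time stands still between calls to the robot, and variables do not carry over. Pictures are saved under pics/ and viewed, about 8 in all and at most 12, crops included, and the job is handed in when it is done.

```bash
ls; mkdir -p pics
python3 - <<'E'
from workcell import bot
import cv2
for c in("side","top"):
    p,d=bot.camera(c); cv2.imwrite(f"pics/{c}0.png",p[:,:,::-1]); print(c,bot.camera_model(c))
    for l in("lid_a","neck","neck_rim","tab","gauge","tray","lamp","tube_rack","dishes"):
        print(l,[(round(r["conf"],2),[int(v) for v in r["point"]],int(r["pixels"].sum())) for r in bot.regions_of(c,l)])
o=bot.get_obs();print(o)
E
```

```text
pics
side {'fx': 439.0251928026313, 'fy': 439.0251928026313, 'cx': 282.67322823262094, 'cy': 217.4672882535749, 'rvec': array([ 0.57237839, -2.53489087,  1.33379312]), 'tvec': array([0.41318524, 0.26798164, 1.18399722])}
lid_a [(0.97, [348, 220], 962), (0.58, [305, 245], 761)]
neck [(0.85, [216, 242], 757), (0.84, [164, 320], 510), (0.24, [190, 256], 1243)]
neck_rim [(0.96, [340, 309], 1769), (0.95, [161, 318], 456), (0.79, [213, 245], 768)]
tab [(0.76, [221, 240], 787), (0.68, [161, 321], 447)]
gauge [(0.85, [358, 303], 4138), (0.82, [172, 317], 1268), (0.78, [235, 239], 1906)]
tray [(0.87, [212, 314], 1697), (0.45, [217, 243], 763)]
lamp [(0.92, [293, 163], 914)]
tube_rack [(0.77, [188, 257], 1241)]
dishes []
top {'fx': 501.90474497247345, 'fy': 501.90474497247345, 'cx': 288.3161563196004, 'cy': 212.91073179608173, 'rvec': array([ 2.1316672 , -2.12217124,  0.20370546]), 'tvec': array([-0.07873508,  0.50333492,  1.42121707])}
lid_a [(0.8, [225, 150], 721), (0.6, [224, 198], 638), (0.15, [144, 175], 722)]
neck [(0.84, [162, 286], 1246), (0.73, [302, 154], 1305)]
neck_rim [(0.77, [300
[... 291 characters left out ...]
45, 364], 1850)]
dishes [(0.94, [245, 269], 835)]
{'time': 1.0, 'q': array([-6.79536035e+01,  4.97925338e+00,  1.00801507e+01,  9.51003215e+01,
        1.68366042e-03,  9.00005090e+01]), 'qd': array([-0.04006245, -0.05929246,  0.01513583, -0.0598504 , -0.0377191 ,
       -0.18505194]), 'joint_efforts': array([ 1.42268225e-03, -5.20106971e+01,  4.64867842e+01,  1.41146076e-03,
        9.22307845e-05, -2.05508502e-05]), 'ee_pos': array([ 0.20645526, -0.50978341,  0.23129811]), 'tcp_rot': array([-8.99983163e+01, -5.75801186e-04, -6.79541125e+01]), 'wrist_force': array([0.03992589, 0.59102274, 1.03175702]), 'torque': array([ 0.02492207,  0.01732759, -0.05569406]), 'opening': 0.08532654293659762}
```

Run:
```python
import cv2
a=cv2.imread("pics/top0.png");cv2.imwrite("pics/t0.png",cv2.resize(a[80:380,90:490],(800,600),interpolation=2))
a=cv2.imread("pics/side0.png");cv2.imwrite("pics/s0.png",cv2.resize(a[120:420,120:520],(800,600),interpolation=2))
```

```text
(no output)
```

View pics/t0.png

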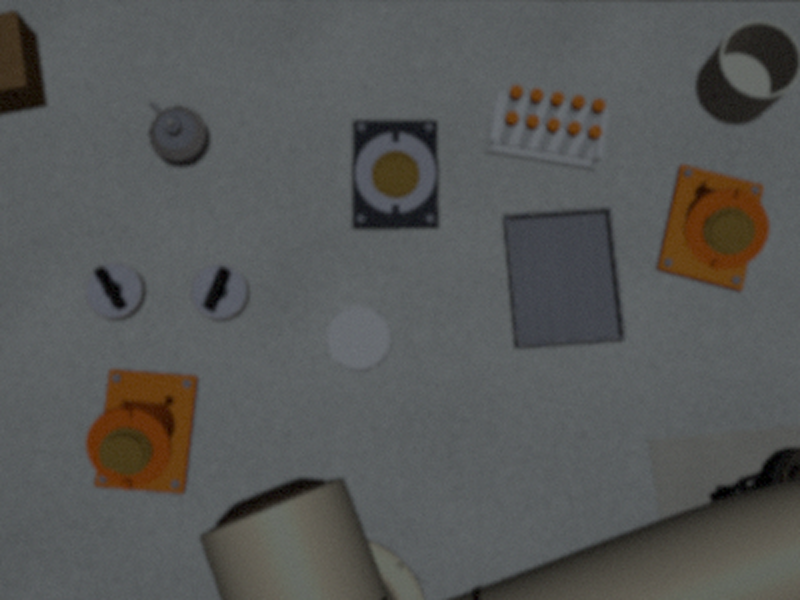

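View pics/s0.png

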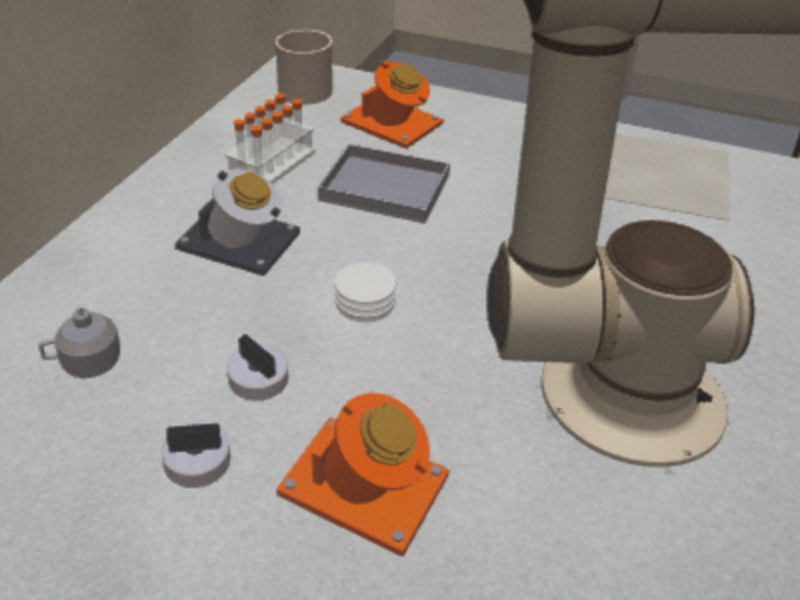

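The real (dark) gauge is at full pixel about (row 166, col 287) in top. The lids are at (225,147) and (226,200), and the tray is at (219,371). The two orange gauges are decoys. Next I measure everything from depth.

```bash
cat > h.py <<'E'
import numpy as np,cv2
from scipy.spatial.transform import Rotation as R
from workcell import bot
def cloud(c,pd=None):
    p,d=pd or bot.camera(c); m=bot.camera_model(c)
    v,u=np.mgrid[:420,:560]
    X=np.stack([(u-m["cx"])/m["fx"]*d,(v-m["cy"])/m["fy"]*d,d],-1)
    Rm=cv2.Rodrigues(m["rvec"])[0]
    W=(X-m["tvec"])@Rm
    W[d==0]=np.nan
    return p,W
def proj(c,P):
    m=bot.camera_model(c);K=np.array([[m["fx"],0,m["cx"]],[0,m["fy"],m["cy"]],[0,0,1]])
    return cv2.projectPoints(np.atleast_2d(np.float64(P)),m["rvec"],m["tvec"],K,None)[0][:,0]
def plane(P,it=4):
    for _ in range(it):
        c=np.median(P,0) if _==0 else P.mean(0); n=np.linalg.svd(P-c,full_matrices=False)[2][2]; n*=np.sign(n[2])
        r=(P-c)@n; P=P[abs(r)<max(.002,1.5*r.std())]
    return c,n,P
E
python3 - <<'E'
from h import *
np.set_printoptions(precision=4,suppress=True)
for c in("top","side"):
    p,W=cloud(c); g=p.astype(float).mean(-1); 
    print(c,"bench z",np.nanmedian(W[...,2][(abs(W[...,0]-.45)<.25)&(abs(W[...,1])<.3)]))
    np.savez(f"{c}.npz",p=p,W=W)
    for l in("lid_a","gauge","tray","lamp","tube_rack","dishes"):
        for r in bot.regions_of(c,l):
            P=W[r["pixels"]];P=P[~np.isnan(P[:,0])]
            if len(P)<20: continue
            print(l,round(r["conf"],2),"med",np.median(P,0),"lo",np.percentile(P,3,axis=0),"hi",np.percentile(P,97,axis=0),"rgb",np.median(p[r["pixels"]],0))
            if l=="lid_a":
                q=p[r["pixels"]].mean(-1);q=q[~np.isnan(W[r["pixels"]][:,0])]
                t=P[(q>q.max()*.5)&(P[:,2]<.035)&(P[:,2]>.018)]
                if len(t)<10: continue
                b=P[(P[:,2]>.045)]
                (cx,cy),rad=cv2.minEnclosingCircle(np.float32(t[:,:2]))
                if len(b)>10:
                    d=np.linalg.svd(b[:,:2]-b[:,:2].mean(0))[2][0] if len(b)<3000 else 0
                    print("   circ",cx,cy,rad,"bar",b.mean(0),len(b),np.degrees(np.arctan2(d[1],d[0])))
E
```

```text
top bench z 0.0011963059223005883
lid_a 0.84 med [0.4681 0.1822 0.028 ] lo [0.4333 0.1481 0.0182] hi [0.5063 0.2205 0.061 ] rgb [84. 87. 94.]
   circ 0.4712521731853485 0.18493376672267914 0.04273424297571182 bar [0.4701 0.1855 0.0573] 123 157.7859080356415
lid_a 0.57 med [0.4698 0.3363 0.0271] lo [0.4334 0.3024 0.0053] hi [0.5088 0.378  0.0615] rgb [84. 87. 94.]
   circ 0.4719509780406952 0.34112468361854553 0.042982686311006546 bar [0.4703 0.3399 0.0573] 124 -148.74368511400425
gauge 0.76 med [ 0.6268 -0.072   0.0853] lo [ 0.5746 -0.1327  0.0089] hi [ 0.734  -0.0136  0.1295] rgb [68.  58.5 47. ]
gauge 0.75 med [0.2633 0.2718 0.0734] lo [0.1894 0.2253 0.0088] hi [0.3445 0.3405 0.1287] rgb [98. 55. 17.]
tray 0.85 med [ 0.4965 -0.3268  0.0054] lo [ 0.4006 -0.402  -0.0013] hi [ 0.592  -0.2475  0.0314] rgb [66. 68. 75.]
lamp 0.63 med [0.6986 0.2484 0.057 ] lo [0.6665 0.2139 0.0023] hi [0.7532 0.2933 0.0862] rgb [63.  63.5 66. ]
tube_rack 0.68 med [ 0.7033 -0.2991  0.0595] lo [ 0.6733 -0.3785  0.0053] hi [ 0.7572 -0.2216  0.1233] rgb [94. 92. 94.]
dishes 0.63 med [ 0.3983 -0.0209  0.0436
[... 1043 characters left out ...]
22 med [ 0.3958 -0.0003  0.0411] lo [ 0.3577 -0.0559  0.0038] hi [0.4408 0.0283 0.0454] rgb [202. 201. 198.]
lamp 0.84 med [0.6937 0.274  0.0492] lo [0.6667 0.2265 0.0044] hi [0.7535 0.2985 0.0845] rgb [121. 115. 114.]
lamp 0.55 med [ 0.6299 -0.0434  0.0421] lo [ 0.575  -0.1269  0.0014] hi [ 0.731  -0.0064  0.1256] rgb [96. 89. 75.]
tube_rack 0.86 med [ 0.7018 -0.29    0.0586] lo [ 0.6725 -0.4046 -0.0008] hi [ 0.7707 -0.2182  0.1195] rgb [154. 149. 145.]
tube_rack 0.54 med [ 0.6225 -0.0566  0.1086] lo [ 0.585  -0.1164  0.0774] hi [ 0.6762 -0.0177  0.1293] rgb [151. 134. 129.]
dishes 0.71 med [ 0.3957 -0.0005  0.0411] lo [ 0.3576 -0.0558  0.003 ] hi [0.441  0.0283 0.0454] rgb [202. 201. 198.]
```

Run:
```python
from h import *
np.set_printoptions(precision=4,suppress=True)
for c in("top","side"):
    f=np.load(c+".npz");p=f["p"].astype(int);W=f["W"]
    near=(abs(W[...,0]-.65)<.15)&(abs(W[...,1]+.07)<.12)
    brass=near&((p[...,0]-p[...,2])>.3*p[...,0])&(W[...,2]>.09)
    C,n,P=plane(W[brass]); 
    for h in(0,):
        e1=np.cross([0,1,0],n);e1/=np.linalg.norm(e1);e2=np.cross(n,e1)
        uv=np.c_[(P-C)@e1,(P-C)@e2]; (a,b),r=cv2.minEnclosingCircle(np.float32(uv))
        print(c,"brass plane c",C,"n",n,"tilt",np.degrees(np.arccos(n[2])),"yaw",np.degrees(np.arctan2(n[1],n[0])),"circ",C+a*e1+b*e2,r,len(P),"spread",uv.min(0),uv.max(0))
    col=near&~brass&(W[...,2]>.07)&(p.mean(-1)>.75*np.percentile(p.mean(-1)[near],80))
    Cc,nc,Pc=plane(W[col]); 
    e1=np.cross([0,1,0],nc);e1/=np.linalg.norm(e1);e2=np.cross(nc,e1)
    uv=np.c_[(Pc-Cc)@e1,(Pc-Cc)@e2]; (a,b),r=cv2.minEnclosingCircle(np.float32(uv))
    print("  collar n",nc,np.degrees(np.arccos(nc[2])),"yaw",np.degrees(np.arctan2(nc[1],nc[0])),"circ",Cc+a*e1+b*e2,r,len(Pc))
    # tabs: dark points within collar, above it
    h=(W-(Cc+a*e1+b*e2))@nc; rad=np.linalg.norm((W-(Cc+a*e1+b*e2))-h[...,None]*nc,axis=-1)
    tab=near&(abs(rad-.052)<.008)&(h>.004)&(h<.018)&(p.mean(-1)<.7*np.median(p.mean(-1)[col]))
    T=W[tab]; 
    for s in(T[:,0]>.63,T[:,0]<.63): print("  tab",T[s].mean(0) if s.any() else None,s.sum())
    # foot plate: dark, low
    fp=near&(W[...,2]>.006)&(W[...,2]<.03)&(p.mean(-1)<.6*np.percentile(p.mean(-1)[near],80))
    print("  plate",cv2.minAreaRect(np.float32(W[fp][:,:2]*1000)),fp.sum())
    t=(abs(W[...,0]-.5)<.14)&(abs(W[...,1]+.32)<.12)&(W[...,2]>.018)&(W[...,2]<.04)
    print("  tray",cv2.minAreaRect(np.float32(W[t][:,:2]*1000)),t.sum())
    t=(abs(W[...,0]-.5)<.14)&(abs(W[...,1]+.32)<.12)&(p.mean(-1)<.8*np.median(p.mean(-1)[(abs(W[...,0]-.5)<.2)&(abs(W[...,1]+.1)<.03)]))
    print("  traydark",cv2.minAreaRect(np.float32(W[t][:,:2]*1000)),t.sum())
```

```text
top brass plane c [ 0.6216 -0.0737  0.122 ] n [-0.423   0.002   0.9061] tilt 25.02247450367982 yaw 179.73494421358885 circ [ 0.6224 -0.0732  0.1224] 0.031252067536115646 221 spread [-0.0264 -0.0293] [0.0257 0.0301]
  collar n [-0.4246 -0.0064  0.9053] 25.129880038560973 yaw -179.13613174470836 circ [ 0.6303 -0.0727  0.0995] 0.057338327169418335 419
  tab [ 0.6744 -0.0757  0.1306] 18
  tab [ 0.5793 -0.0733  0.0858] 15
  plate ((655.07666015625, -72.33181762695312), (170.77386474609375, 127.71484375), 0.37967005372047424) 774
  tray ((495.6698913574219, -324.0250549316406), (200.8903045654297, 161.2840576171875), 4.3071699142456055) 467
  traydark ((494.0672302246094, -323.36090087890625), (200.1326446533203, 160.86526489257812), 4.719027996063232) 3656
side brass plane c [ 0.6218 -0.0664  0.1202] n [-0.4206  0.0359  0.9065] tilt 24.968654374245478 yaw 175.1152920667544 circ [ 0.6252 -0.0663  0.1218] 0.03246501460671425 149 spread [-0.0265 -0.0301] [0.0273 0.0315]
  collar n [-0.4276 -0.0052  0.904 ] 25.315166100681953 yaw -179.30238432206463 circ [ 0.6329 -0.0714  0.0992] 0.05843439698219299 247
  tab [ 0.675  -0.0679  0.1292] 13
  tab [ 0.5811 -0.0699  0.084 ] 12
  plate ((655.5656127929688, -68.28217315673828), (171.52308654785156, 134.6666259765625), 1.653188705444336) 807
  tray ((496.5682373046875, -321.2377624511719), (202.27940368652344, 171.33433532714844), 3.875716209411621) 417
  traydark ((495.6868591308594, -322.0804443359375), (200.69912719726562, 175.2854766845703), 4.2255659103393555) 1751
```

```bash
python3 -m jog '[[0,0.6,1.4,0,0,0,0],[0,1.2,2.8,0,0,0,0],[0,1.8,4.2,0,0,0,0],[0,2.4,5.6,0,0,0,0],[0,2.8,7,0,0,0,0]]'; python3 -c "
from h import *
print(bot.get_obs()['q'])"
```

```text
time: 2.2
ee_pos: [0.2769, -0.3334, 0.2313]
tcp_rot: [-90.0, -0.0, -68.0]
wrist_force: [1.5, 0.6, 0.7]
opening: 0.0855
[-5.02919702e+01 -1.08796322e+01 -5.11757509e+00  9.57465280e+01
  8.26067142e-03  1.07660877e+02]
```

```bash
J="python3 -m jog"; 
python3 -m jog '[[0,0.4,1.0,0,0,0,1.4],[0,0.8,2.1,0,0,0,2.8],[0,1.2,3.1,0,0,0,4.2],[0,1.6,4.2,0,0,0,5.5],[0,2,5.2,0,0,0,6.8]]'
python3 -m jog '[[0,0.4,1.0,0,0,0,1.4],[0,0.8,2.1,0,0,0,2.8],[0,1.2,3.1,0,0,0,4.2],[0,1.6,4.2,0,0,0,5.5],[0,2,5.2,0,0,0,6.8]]'
python3 -m jog '[[0,0.4,1.0,0,0,0,1.4],[0,0.8,2.1,0,0,0,2.8],[0,1.2,3.1,0,0,0,4.2],[0,1.6,4.2,0,0,0,5.5],[0,2,5.2,0,0,0,6.8]]'
python3 -m jog '[[0,0.4,1.0,0,0,0,1.4],[0,0.8,2.1,0,0,0,2.8],[0,1.2,3.1,-1,0,0,4.2],[0,1.6,4.2,-2,0,0,5.5],[0,1.8,5.3,-3.6,0,0,6.8]]'
python3 -c "
from h import *
np.set_printoptions(precision=4,suppress=True)
o=bot.get_obs();print(o['q'],o['ee_pos'],o['tcp_rot'],o['wrist_force'])
p,W=cloud('side');cv2.imwrite('pics/s1.png',p[:,:,::-1][150:400,100:400])"
```

```text
time: 2.7
ee_pos: [0.3266, -0.2036, 0.2315]
tcp_rot: [-90.0, -0.0, -33.7]
wrist_force: [1.0, 0.5, -0.7]
opening: 0.0855
time: 3.2
ee_pos: [0.3767, -0.0736, 0.2315]
tcp_rot: [-90.0, -0.0, 0.3]
wrist_force: [-0.1, -0.7, 0.6]
opening: 0.0853
time: 3.7
ee_pos: [0.4267, 0.0565, 0.2314]
tcp_rot: [-90.0, -0.0, 34.3]
wrist_force: [-0.2, -1.0, -0.2]
opening: 0.0853
time: 4.2
ee_pos: [0.4729, 0.1893, 0.142]
tcp_rot: [-90.2, -0.1, 68.3]
wrist_force: [0.7, 0.5, -0.2]
opening: 0.0856
[21.8185 -1.6713 -6.6065 84.8477 -0.0025 43.5064] [0.4729 0.1893 0.142 ] [-90.1592  -0.1477  68.3123] [ 0.7167  0.4795 -0.2154]
```

View pics/s1.png

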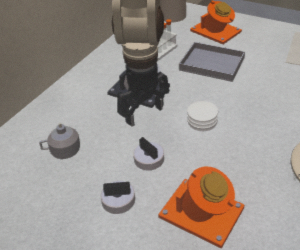

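```bash
python3 -m jog '[[0,0,0,-1,0,0,0],[0,0,0,-2,0,0,0],[0,0,0,-3,0,0,0],[0,0,0,-4,0,0,0],[0,0,0,-4.3,0,0,0]]' 60
python3 -m jog '[[1,0,0,0,0,0,0],[1,0,0,0,0,0,0],[1,0,0,0,0,0,0],[1,0,0,0,0,0,0],[1,0,0,0,0,0,0]]' 60
python3 -m jog '[[1,0,0,0,0,0,0],[1,0,0,0,0,0,0],[1,0,0,0,0,0,0],[1,0,0,0,0,0,0],[1,0,0,0,0,0,0]]' 60
python3 - <<'E'
from h import *
np.set_printoptions(precision=4,suppress=True)
o=bot.get_obs();print(o['q'],o['ee_pos'],o['tcp_rot'],o['wrist_force'],o['torque'],o['opening'])
for c in("top","side"):
    p,W=cloud(c);cv2.imwrite(f'pics/{c}2.png',p[:,:,::-1])
    near=np.linalg.norm(W[...,:2]-[.4715,.1877],axis=-1)<.055
    t=W[near&(W[...,2]>.02)&(W[...,2]<.03)&(p.mean(-1)>50)]
    print(c,len(t),cv2.minEnclosingCircle(np.float32(t[:,:2])) if len(t)>5 else 0, proj(c,[.4715,.1877,.027]))
a=cv2.imread("pics/side2.png")[250:390,150:290];cv2.imwrite("pics/s2.png",cv2.resize(a,(560,560)))
E
```

```text
time: 4.75
ee_pos: [0.47, 0.1871, 0.0313]
tcp_rot: [-89.8, 0.1, 68.0]
wrist_force: [0.7, -0.5, 0.4]
opening: 0.0854
time: 5.25
ee_pos: [0.4719, 0.1879, 0.0346]
tcp_rot: [-90.1, -0.1, 68.0]
wrist_force: [-3.3, -4.4, 24.0]
opening: 0.0128
time: 5.75
ee_pos: [0.472, 0.1879, 0.0347]
tcp_rot: [-90.1, -0.1, 68.0]
wrist_force: [-0.1, -0.1, 5.5]
opening: 0.0131
[ 21.7107   0.0606 -16.8241  73.0282  -0.0007  43.667 ] [0.472  0.1879 0.0347] [-90.0635  -0.0597  68.0437] [-0.1276 -0.0692  5.5274] [-0.0863  0.0936 -0.0192] 0.013080130387251265
top 69 ((0.47380614280700684, 0.1654144525527954), 0.03647574782371521) [[198.6729 224.4372]]
side 353 ((0.47198572754859924, 0.19032427668571472), 0.04314994439482689) [[248.6207 301.6092]]
```

View pics/s2.png

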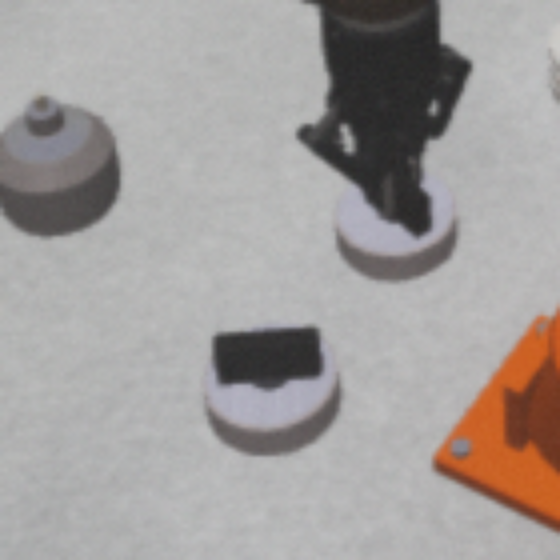

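```bash
python3 -m jog '[[1,0,0,1,0,0,0],[1,0,0,2.5,0,0,0],[1,0,0,4,0,0,0],[1,0,0,5.5,0,0,0],[1,0,0,6.8,0,0,0]]' 70
python3 -m jog '[[1,0.3,-0.7,0,0,0,1.3],[1,0.6,-1.4,0,0,0,2.6],[1,0.9,-2.1,0,0,0,3.9],[1,1.2,-2.8,0,0,0,5.2],[1,1.6,-3.4,0,0,0,6.4]]'
python3 -m jog '[[1,0.3,-0.7,0,0,0,1.3],[1,0.6,-1.4,0,0,0,2.6],[1,0.9,-2.1,0,0,0,3.9],[1,1.2,-2.8,0,0,0,5.2],[1,1.6,-3.4,0,0,0,6.5]]'
python3 -m jog '[[1,0.3,-0.7,0,0,0,1.3],[1,0.6,-1.4,0,0,0,2.6],[1,0.9,-2.1,0,0,0,3.9],[1,1.2,-2.8,0,0,0,5.2],[1,1.6,-3.5,0,0,0,6.5]]'
python3 -m jog '[[1,0,0,0,0,-1,0],[1,0,0,0,0,-2,0],[1,0,0,0,0,-3,0],[1,0,0,0,0,-4,0],[1,0,0,0,0,-5,0]]'
python3 -m jog '[[1,0,0,-0.3,0,0,0],[1,0,0,-0.7,0,0,0],[1,0,0,-0.7,0,0,0]]'
python3 - <<'E'
from h import *
np.set_printoptions(precision=4,suppress=True)
o=bot.get_obs();print(o['q'],o['ee_pos'],o['tcp_rot'],o['wrist_force'],o['torque'],o['opening'])
print(R.from_euler('xyz',o['tcp_rot'],degrees=True).as_matrix())
for c in("top","side"):
    p,W=cloud(c);cv2.imwrite(f'pics/{c}3.png',p[:,:,::-1])
a=cv2.imread("pics/side3.png")[130:270,180:320];b=cv2.imread("pics/top3.png")[100:240,220:360];cv2.imwrite("pics/s3.png",cv2.resize(np.hstack([a,b]),(800,400),interpolation=2))
E
```

```text
time: 6.35
ee_pos: [0.4712, 0.1876, 0.2054]
tcp_rot: [-90.0, -0.0, 68.0]
wrist_force: [-0.1, -0.4, -3.2]
opening: 0.0127
time: 6.85
ee_pos: [0.5113, 0.1018, 0.2034]
tcp_rot: [-89.9, 0.0, 100.3]
wrist_force: [0.3, -0.3, -2.5]
opening: 0.0126
time: 7.35
ee_pos: [0.5513, 0.0168, 0.2033]
tcp_rot: [-90.0, -0.0, 132.8]
wrist_force: [0.4, 0.4, -2.3]
opening: 0.0126
time: 7.85
ee_pos: [0.5913, -0.0705, 0.2032]
tcp_rot: [-90.0, -0.1, 165.3]
wrist_force: [-0.3, 0.6, -3.6]
opening: 0.0125
time: 8.35
ee_pos: [0.591, -0.0698, 0.2032]
tcp_rot: [-96.9, 24.2, 163.6]
wrist_force: [-0.2, -0.2, -1.9]
opening: 0.0127
time: 8.65
ee_pos: [0.5909, -0.0697, 0.1839]
tcp_rot: [-96.8, 23.8, 163.6]
wrist_force: [0.3, 0.7, -2.9]
opening: 0.0127
[ -8.4154 -14.1869 -17.4207  62.2791   3.5327 -82.6919] [ 0.5909 -0.0697  0.1839] [-96.8021  23.8277 163.6066] [ 0.2974  0.7417 -2.9461] [-0.0207  0.6886  0.0143] 0.012749620409893397
[[-0.8776  0.4183 -0.2343]
 [ 0.2582  0.0004 -0.9661]
 [-0.404  -0.9083 -0.1083]]
```

View pics/s3.png

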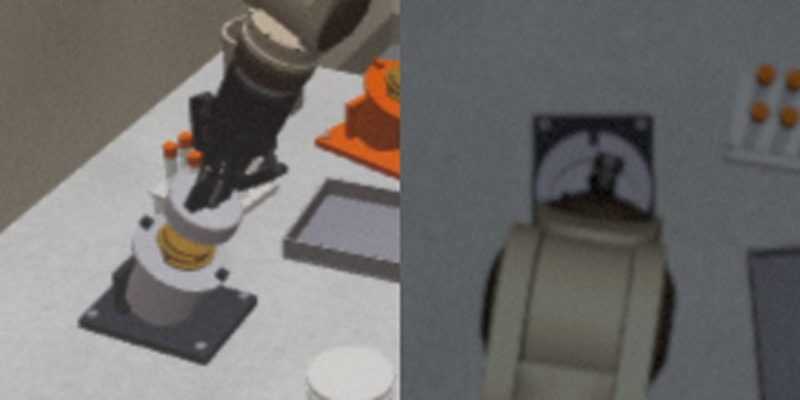

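```bash
cat >> h.py <<'E'
from scipy.optimize import least_squares
s,c_=np.sin(np.radians(25)),np.cos(np.radians(25))
F=np.array([.6315,-.0705,.1]); N=np.array([[c_,0,s],[0,1,0],[-s,0,c_]])  # rows: neck axes
def inneck(P): return (np.asarray(P)-F)@N.T
def circ(Q,r,x0=(0,0)):
    f=least_squares(lambda v:np.hypot(Q[:,0]-v[0],Q[:,1]-v[1])-r,x0,loss='soft_l1',f_scale=.001); return f.x,np.sqrt(np.mean(f.fun**2))
E
python3 - <<'E'
from h import *
np.set_printoptions(precision=4,suppress=True)
tn=inneck(bot.get_obs()['ee_pos']);print("tcp in neck",tn)
p,W=cloud('side');Q=inneck(W);r=np.hypot(Q[...,0],Q[...,1])
k=(r<.055)&(p.mean(-1)>60)&~((p[...,0]-p[...,2])>.3*p[...,0].astype(int))
P=Q[k&(Q[...,2]>.045)&(Q[...,2]<.1)]
print(len(P),np.histogram(P[:,2],bins=11,range=(.045,.1)))
zt=np.percentile(P[:,2],90);sk=P[(P[:,2]<zt-.006)&(P[:,2]>zt-.022)];print("ztop",zt,"skirt circ",circ(sk,.042),len(sk))
b=Q[(r<.05)&((p[...,0].astype(int)-p[...,2])>.3*p[...,0])&(Q[...,2]>.004)&(Q[...,2]<.021)&(r>.03)]
print("neck",len(b),circ(b,.034))
p,d=np.load('side.npz')['p'],0;Q=inneck(np.load('side.npz')['W']);r=np.hypot(Q[...,0],Q[...,1])
b=(r<.05)&((p[...,0].astype(int)-p[...,2])>.3*p[...,0]);t=Q[b&(Q[...,2]>.021)];sd=Q[b&(Q[...,2]>.004)&(Q[...,2]<.02)]
print("rim",t.mean(0),len(t),circ(sd,.034),len(sd))
Q0=inneck(np.load('side.npz')['W']);
cl=(np.hypot(Q0[...,0],Q0[...,1])<.07)&(abs(Q0[...,2])<.004)&~b;c=Q0[cl];print("collar z",np.median(c[:,2]),cv2.minEnclosingCircle(np.float32(c[:,:2])))
E
```

```text
tcp in neck [0.0002 0.0008 0.0943]
204 (array([ 0,  0,  4, 28, 28, 37, 31, 46, 25,  2,  3]), array([0.045, 0.05 , 0.055, 0.06 , 0.065, 0.07 , 0.075, 0.08 , 0.085,
       0.09 , 0.095, 0.1  ]))
ztop 0.0858644661603053 skirt circ (array([ 0.0007, -0.0007]), np.float64(0.0016369972956321668)) 103
neck 53 (array([ 0.0012, -0.0017]), np.float64(0.0017463198036680096))
rim [-0.0001  0.0022  0.0235] 153 (array([ 0.003 , -0.0047]), np.float64(0.005022213353150253)) 105
collar z -0.0009498172244286273 ((-9.53616327024065e-05, 0.0011685679201036692), 0.06012863293290138)
```

```bash
python3 -m jog '[[1,0.17,0,-0.36,0,0,0],[1,0.34,0,-0.73,0,0,0],[1,0.5,0,-1.09,0,0,0],[1,0.68,0,-1.45,0,0,0],[1,0.68,0,-1.45,0,0,0]]'
python3 -m jog '[[1,0.04,0,-0.09,0,0,0],[1,0.08,0,-0.18,0,0,0],[1,0.13,0,-0.27,0,0,0],[1,0.17,0,-0.36,0,0,0],[1,0.17,0,-0.36,0,0,0]]'
python3 -c "
from h import *
o=bot.get_obs();print(inneck(o['ee_pos']),N@o['wrist_force'],N@o['torque'])"
```

```text
time: 9.3
ee_pos: [0.6081, -0.0696, 0.1475]
tcp_rot: [-96.8, 23.9, 163.6]
wrist_force: [-0.4, -0.6, -2.4]
opening: 0.0127
time: 9.8
ee_pos: [0.6126, -0.0698, 0.1407]
tcp_rot: [-96.9, 24.1, 163.6]
wrist_force: [-0.5, 0.3, -2.6]
opening: 0.0125
[0.00010735 0.00074961 0.04488054] [-1.56049771  0.31982397 -2.11039766] [-0.02202315  0.62723858  0.02264728]
```

```bash
python3 -m jog '[[1,0.02,0,-0.04,0,0,0],[1,0.04,0,-0.08,0,0,0],[1,0.06,0,-0.12,0,0,0],[1,0.06,0,-0.12,0,0,0]]'
python3 -c "
from h import *
o=bot.get_obs();print(inneck(o['ee_pos']),N@o['wrist_force'],N@o['torque'])"
```

```text
time: 10.2
ee_pos: [0.6141, -0.0698, 0.139]
tcp_rot: [-96.9, 24.1, 163.6]
wrist_force: [-7.8, 1.1, 4.4]
opening: 0.0128
[0.00068813 0.00070432 0.04272217] [-5.25225914  1.08004768  7.25395618] [0.11375191 1.42708712 0.0592568 ]
```

```bash
python3 -m jog '[[1,0,0,-0.01,0.25,0,-0.54],[1,0.01,0,-0.02,0.51,0,-1.09],[1,0.015,0,-0.03,0.85,0,-1.81],[1,0.02,0,-0.04,1.27,0,-2.72],[1,0.02,0,-0.04,1.27,0,-2.72]]'
python3 -c "
from h import *
o=bot.get_obs();print(inneck(o['ee_pos']),N@o['wrist_force'],N@o['torque'],N@R.from_euler('xyz',o['tcp_rot'],degrees=True).as_matrix()[:,0])"
python3 -m jog '[[1,0.005,0,-0.01,0.25,0,-0.54],[1,0.01,0,-0.02,0.51,0,-1.09],[1,0.02,0,-0.04,0.76,0,-1.63],[1,0.025,0,-0.05,1.02,0,-2.18],[1,0.025,0,-0.05,1.02,0,-2.18]]'
python3 -c "
from h import *
o=bot.get_obs();x=N@R.from_euler('xyz',o['tcp_rot'],degrees=True).as_matrix()[:,0];print(inneck(o['ee_pos']),N@o['wrist_force'],N@o['torque'],np.degrees(np.arctan2(x[1],x[0]))-90)"
```

```text
time: 10.7
ee_pos: [0.6153, -0.07, 0.1385]
tcp_rot: [-103.2, 21.6, 147.4]
wrist_force: [-3.6, -0.5, 5.9]
opening: 0.0127
[0.00157011 0.0005494  0.04171285] [-0.77661547 -0.46888642  6.84793148] [-0.06607461  0.58365432 -0.20649794] [-0.86567129  0.50060835 -0.00212078]
time: 11.2
ee_pos: [0.6153, -0.0707, 0.1378]
tcp_rot: [-107.3, 18.5, 135.3]
wrist_force: [-13.0, -3.8, 12.6]
opening: 0.0127
[ 0.00132341 -0.00022112  0.04108753] [-6.4317335  -3.78616284 16.95635314] [-1.0593261   1.94283422  1.68266525] 48.17333429180593
```

```bash
python3 -m jog '[[1,0.005,0,-0.01,0.25,0,-0.54],[1,0.01,0,-0.02,0.5,0,-1.08],[1,0.01,0,-0.02,0.5,0,-1.08]]'
python3 -c "
from h import *
o=bot.get_obs();x=N@R.from_euler('xyz',o['tcp_rot'],degrees=True).as_matrix()[:,0];print(inneck(o['ee_pos']),N@o['wrist_force'],N@o['torque'],np.degrees(np.arctan2(x[1],x[0]))-90)"
```

```text
time: 11.5
ee_pos: [0.6155, -0.0707, 0.1378]
tcp_rot: [-109.0, 16.7, 129.5]
wrist_force: [-18.6, -6.3, 17.4]
opening: 0.0128
[ 0.00144738 -0.00022761  0.0410684 ] [-9.47276551 -6.33294262 23.65640396] [-1.24725343  2.45657483  3.48082933] 42.370405251215885
```

Lid A jams hard at about 48° (3.5 N·m, no more sinking), so it is the damaged lid. I'll turn it back and lift it off.

```bash
python3 -m jog '[[1,-0.005,0,0.01,-0.42,0,0.91],[1,-0.015,0,0.03,-0.85,0,1.81],[1,-0.03,0,0.06,-1.27,0,2.72],[1,-0.04,0,0.09,-1.69,0,3.62],[1,-0.04,0,0.09,-1.69,0,3.62]]'
python3 -c "
from h import *
o=bot.get_obs();x=N@R.from_euler('xyz',o['tcp_rot'],degrees=True).as_matrix()[:,0];print(inneck(o['ee_pos']),N@o['wrist_force'],N@o['torque'],np.degrees(np.arctan2(x[1],x[0]))-90)"
python3 -m jog '[[1,-0.02,0,0.04,0,0,0],[1,-0.05,0,0.1,0,0,0],[1,-0.08,0,0.18,0,0,0],[1,-0.08,0,0.18,0,0,0]]'
python3 -c "
from h import *
o=bot.get_obs();x=N@R.from_euler('xyz',o['tcp_rot'],degrees=True).as_matrix()[:,0];print(inneck(o['ee_pos']),N@o['wrist_force'],N@o['torque'],np.degrees(np.arctan2(x[1],x[0]))-90)"
```

```text
time: 12.0
ee_pos: [0.615, -0.0699, 0.1385]
tcp_rot: [-102.3, 22.0, 149.8]
wrist_force: [-3.6, 1.1, 5.7]
opening: 0.0124
[0.00128907 0.00060626 0.04189924] [-0.88805429  1.08868811  6.6612319 ] [-0.00110516  0.58500335  0.09968779] 62.23332156837478
time: 12.4
ee_pos: [0.6124, -0.0697, 0.1419]
tcp_rot: [-102.3, 21.9, 149.6]
wrist_force: [0.3, 0.1, -1.4]
opening: 0.0129
[0.00040669 0.00076545 0.04599881] [-0.35618323  0.09692516 -1.36748611] [0.00201579 0.63572044 0.03492945] 62.00392117715705
```

```bash
python3 -m jog '[[1,-0.17,0,0.36,0,0,0],[1,-0.42,0,0.9,0,0,0],[1,-0.63,0,1.36,0,0,0],[1,-0.84,0,2.0,0,0,0],[1,-0.84,0,2.8,0,0,0]]'
python3 -m jog '[[1,0,0,0,0,1,0],[1,0,0,0,0,2,0],[1,0,0,0,0,3,0],[1,0,0,0,0,4,0],[1,0,0,0,0,5,0]]'
python3 -m jog '[[1,-0.3,-1,0,0,0,0],[1,-0.7,-2,0,0,0,0],[1,-1.2,-3,0,0,0,0],[1,-1.6,-4,0,0,0,0],[1,-1.9,-5,0,0,0,0]]'
python3 -m jog '[[1,-0.3,-1,0,0,0,0],[1,-0.7,-2,0,0,0,0],[1,-1.2,-3,0,0,0,0],[1,-1.6,-4,0,0,0,0],[1,-1.9,-5,0,0,0,0]]'
python3 -m jog '[[1,0,0,-1.5,0,0,0],[1,0,0,-3,0,0,0],[1,0,0,-4.5,0,0,0],[1,0,0,-5.5,0,0,0],[1,0,0,-6,0,0,0]]'
python3 -c "
from h import *
o=bot.get_obs();print(o['ee_pos'],o['tcp_rot'],o['wrist_force'])
p,W=cloud('side');cv2.imwrite('pics/s4.png',cv2.resize(p[150:290,230:370,::-1],(500,500)))"
```

```text
time: 12.9
ee_pos: [0.5907, -0.0698, 0.2136]
tcp_rot: [-102.3, 21.9, 149.6]
wrist_force: [0.2, 0.8, -3.3]
opening: 0.0125
time: 13.4
ee_pos: [0.5918, -0.0699, 0.2142]
tcp_rot: [-90.0, -0.0, 152.0]
wrist_force: [0.1, 0.5, -2.2]
opening: 0.013
time: 13.9
ee_pos: [0.5437, -0.1958, 0.2138]
tcp_rot: [-90.0, 0.1, 152.0]
wrist_force: [0.7, -0.7, -2.2]
opening: 0.0124
time: 14.4
ee_pos: [0.496, -0.3209, 0.2138]
tcp_rot: [-90.0, 0.1, 152.0]
wrist_force: [0.9, 0.3, -1.8]
opening: 0.0128
time: 14.9
ee_pos: [0.4959, -0.3194, 0.0607]
tcp_rot: [-90.0, -0.1, 152.0]
wrist_force: [-1.0, 0.3, -3.4]
opening: 0.0127
[ 0.4958643  -0.31943576  0.06072595] [-9.00141224e+01 -8.15661300e-02  1.52016693e+02] [-1.00234867  0.3428691  -3.43201288]
```

View pics/s4.png

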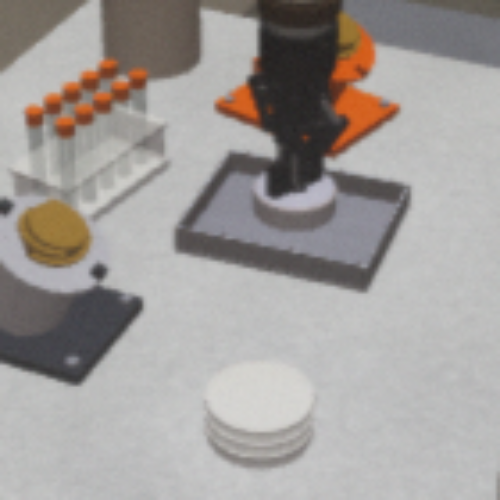

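```bash
python3 -m jog '[[1,0,0,-0.4,0,0,0],[1,0,0,-0.7,0,0,0],[1,0,0,-0.82,0,0,0],[1,0,0,-0.85,0,0,0],[1,0,0,-0.85,0,0,0]]'
python3 -m jog '[[0.6,0,0,0,0,0,0],[0.3,0,0,0,0,0,0],[0,0,0,0,0,0,0],[0,0,0,0,0,0,0],[0,0,0,0,0,0,0]]'
python3 -m jog '[[0,0,0,1,0,0,0],[0,0,0,2.5,0,0,0],[0,0,0,4,0,0,0],[0,0,0,5.5,0,0,0],[0,0,0,6.5,0,0,0]]'
python3 -c "
from h import *
p,W=cloud('side');cv2.imwrite('pics/s5.png',cv2.resize(p[150:290,230:370,::-1],(500,500)))
m=(abs(W[...,0]-.4959)<.055)&(abs(W[...,1]+.32)<.055)&(W[...,2]>.02)&(W[...,2]<.045)&(p.mean(-1)>90)
C,n,P=plane(W[m]);print(C,n,len(P))
print(bot.get_obs()['ee_pos'])"
```

```text
time: 15.45
ee_pos: [0.4968, -0.3199, 0.0412]
tcp_rot: [-90.0, 0.0, 152.0]
wrist_force: [-0.4, 0.5, -2.0]
opening: 0.0122
time: 15.95
ee_pos: [0.4967, -0.3198, 0.0409]
tcp_rot: [-90.0, 0.0, 152.0]
wrist_force: [0.2, 0.7, -0.0]
opening: 0.0836
time: 16.45
ee_pos: [0.4969, -0.32, 0.2064]
tcp_rot: [-90.0, 0.2, 152.0]
wrist_force: [0.7, -0.8, -1.0]
opening: 0.0855
[ 0.48927559 -0.30672012  0.02963584] [-0.00507653  0.00549733  0.999972  ] 101
[ 0.49760426 -0.32042848  0.20999036]
```

View pics/s5.png

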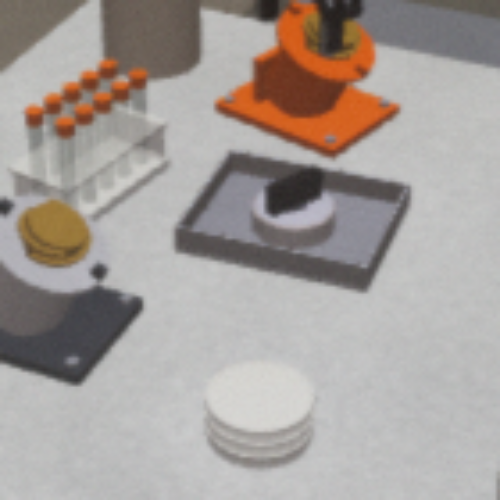

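```bash
python3 -m jog '[[0,0,1,0,0,0,0],[0,-0.1,2.3,0,0,0,0],[0,-0.1,3.7,0,0,0,0],[0,-0.2,5.1,0,0,0,0],[0,-0.2,6.6,0,0,0,0]]'
python3 -m jog '[[0,0,1.4,0,0,0,0],[0,-0.1,2.8,0,0,0,0],[0,-0.1,4.2,0,0,0,0],[0,-0.2,5.6,0,0,0,0],[0,-0.2,7,0,0,0,0]]'
python3 -m jog '[[0,0,1.4,0,0,0,-0.6],[0,-0.1,2.8,0,0,0,-1.2],[0,-0.1,4.2,0,0,0,-1.8],[0,-0.2,5.6,0,0,0,-2.4],[0,-0.3,7,0,0,0,-3.1]]'
python3 -m jog '[[0,0,1.4,0,0,0,-0.6],[0,-0.1,2.8,0,0,0,-1.2],[0,-0.1,4.2,-0.7,0,0,-1.8],[0,-0.2,5.2,-1.8,0,0,-2.4],[0,-0.3,5.9,-3,0,0,-3.1]]'
python3 -m jog '[[0,0,0,-1,0,0,0],[0,0,0,-2,0,0,0],[0,0,0,-3,0,0,0],[0,0,0,-3.7,0,0,0],[0,0,0,-3.97,0,0,0]]'
python3 -m jog '[[0,0,0,0,0,0,0],[0.5,0,0,0,0,0,0],[1,0,0,0,0,0,0],[1,0,0,0,0,0,0],[1,0,0,0,0,0,0]]' 70
python3 -m jog '[[1,0,0,0,0,0,0],[1,0,0,0,0,0,0],[1,0,0,0,0,0,0],[1,0,0,0,0,0,0]]' 70
python3 -c "
from h import *
p,W=cloud('side');cv2.imwrite('pics/s6.png',cv2.resize(p[270:390,160:280,::-1],(480,480)))
m=(np.linalg.norm(W[...,:2]-[.4715,.345],axis=-1)<.055)&(W[...,2]>.02)&(W[...,2]<.03)&(p.mean(-1)>90)
print(cv2.minEnclosingCircle(np.float32(W[m][:,:2])))
print(bot.get_obs()['ee_pos'])"
```

```text
time: 17.0
ee_pos: [0.4912, -0.1537, 0.2031]
tcp_rot: [-90.0, 0.0, 152.0]
wrist_force: [0.5, -0.0, -0.7]
opening: 0.0854
time: 17.5
ee_pos: [0.4862, 0.0216, 0.2033]
tcp_rot: [-90.0, 0.0, 152.0]
wrist_force: [1.7, -0.0, -0.5]
opening: 0.0854
time: 18.0
ee_pos: [0.4788, 0.1967, 0.2032]
tcp_rot: [-90.0, 0.0, 136.4]
wrist_force: [1.1, 0.5, 0.5]
opening: 0.0857
time: 18.5
ee_pos: [0.4715, 0.3447, 0.1275]
tcp_rot: [-90.1, -0.0, 121.0]
wrist_force: [-0.1, -0.0, -0.2]
opening: 0.0852
time: 19.0
ee_pos: [0.4706, 0.3421, 0.0267]
tcp_rot: [-89.8, 0.0, 121.0]
wrist_force: [0.1, 0.3, 1.0]
opening: 0.0855
time: 19.5
ee_pos: [0.4719, 0.3429, 0.0297]
tcp_rot: [-90.1, 0.0, 121.0]
wrist_force: [0.1, 1.0, 0.2]
opening: 0.028
time: 19.9
ee_pos: [0.4719, 0.3429, 0.0296]
tcp_rot: [-90.1, 0.0, 121.0]
wrist_force: [0.2, -0.2, 4.8]
opening: 0.0135
((0.4715593755245209, 0.34385064244270325), 0.043509576469659805)
[0.47185296 0.34290468 0.02959105]
```

View pics/s6.png

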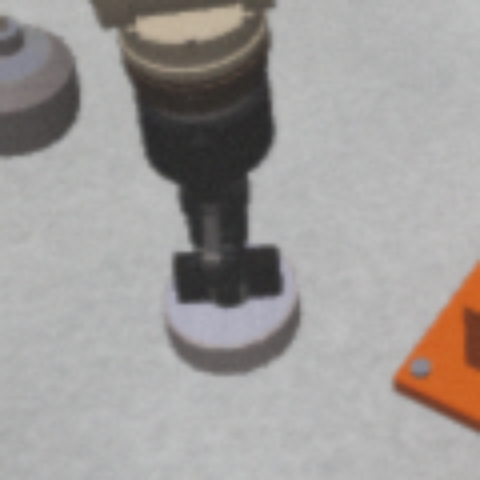

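```bash
python3 -m jog '[[1,0,0,1,0,0,0],[1,0,0,2.5,0,0,0],[1,0,0,4,0,0,0],[1,0,0,5.6,0,0,0],[1,0,0,7,0,0,0]]' 70
python3 -m jog '[[1,0.3,-1,0,0,0,0.5],[1,0.6,-2.1,0,0,0,1.1],[1,0.9,-3.2,0,0,0,1.7],[1,1.2,-4.3,0,0,0,2.3],[1,1.6,-5.5,0,0,0,2.9]]'
python3 -m jog '[[1,0.3,-1.1,0,0,0,0.5],[1,0.6,-2.2,0,0,0,1.1],[1,0.9,-3.3,0,0,0,1.7],[1,1.2,-4.4,0,0,0,2.3],[1,1.6,-5.5,0,0,0,2.9]]'
python3 -m jog '[[1,0.3,-1.2,0,0,0,0.6],[1,0.6,-2.4,0,0,0,1.2],[1,0.9,-3.5,0,0,0,1.8],[1,1.2,-4.5,0,0,0,2.4],[1,1.6,-5.5,0,0,0,3]]'
python3 -m jog '[[1,0,0,0,0,-1,0],[1,0,0,0,0,-2,0],[1,0,0,0,0,-3,0],[1,0,0,0,0,-4,0],[1,0,0,0,0,-5,0]]'
python3 -m jog '[[1,0,0,-0.3,0,0,0],[1,0,0,-0.7,0,0,0],[1,0,0,-0.7,0,0,0]]'
python3 - <<'E'
from h import *
np.set_printoptions(precision=4,suppress=True)
o=bot.get_obs();tn=inneck(o['ee_pos']);x=N@R.from_euler('xyz',o['tcp_rot'],degrees=True).as_matrix();print("tcp in neck",tn,x[:,1],np.degrees(np.arctan2(x[1,0],x[0,0]))-90,o['opening'])
p,W=cloud('side');Q=inneck(W);r=np.hypot(Q[...,0],Q[...,1])
br=((p[...,0]-p[...,2].astype(int))>.3*p[...,0].astype(int))
P=Q[(r<.055)&(p.mean(-1)>60)&~br&(Q[...,2]>.05)&(Q[...,2]<.105)]
zt=np.percentile(P[:,2],90);sk=P[(P[:,2]<zt-.006)&(P[:,2]>zt-.022)];print("ztop",zt,"skirt circ",circ(sk,.042),len(sk))
b=Q[(r<.05)&br&(Q[...,2]>.004)&(Q[...,2]<.021)&(r>.03)]
print("neck",len(b),circ(b,.034))
E
```

```text
time: 20.45
ee_pos: [0.4713, 0.3425, 0.2052]
tcp_rot: [-90.0, 0.0, 121.0]
wrist_force: [1.0, 1.2, -3.1]
opening: 0.0129
time: 20.95
ee_pos: [0.5113, 0.2042, 0.2032]
tcp_rot: [-89.9, -0.0, 135.7]
wrist_force: [0.3, -0.0, -3.4]
opening: 0.0129
time: 21.45
ee_pos: [0.5513, 0.0665, 0.2033]
tcp_rot: [-89.9, -0.1, 150.2]
wrist_force: [0.8, 0.2, -2.9]
opening: 0.0128
time: 21.95
ee_pos: [0.5913, -0.0709, 0.2031]
tcp_rot: [-90.0, -0.1, 165.1]
wrist_force: [0.3, 0.0, -2.9]
opening: 0.0127
time: 22.45
ee_pos: [0.591, -0.0698, 0.2031]
tcp_rot: [-96.9, 24.2, 163.5]
wrist_force: [-0.1, -0.5, -2.3]
opening: 0.013
time: 22.75
ee_pos: [0.591, -0.0697, 0.1839]
tcp_rot: [-96.8, 23.8, 163.6]
wrist_force: [-0.4, -0.0, -2.6]
opening: 0.0128
tcp in neck [-0.0012  0.0008  0.0932] [-0.005   0.0005 -1.    ] 75.02040766136477 0.012798796074212068
ztop 0.0913758890062862 skirt circ (array([-0.0002,  0.0008]), np.float64(0.003294128177708773)) 109
neck 52 (array([ 0.0013, -0.0022]), np.float64(0.0018181078683970596))
```

```bash
python3 -m jog '[[1,0.2,-0.04,-0.36,0,0,0],[1,0.38,-0.06,-0.73,0,0,0],[1,0.54,-0.06,-1.09,0,0,0],[1,0.72,-0.06,-1.45,0,0,0],[1,0.72,-0.06,-1.45,0,0,0]]'
python3 -m jog '[[1,0.04,0,-0.09,0,0,0],[1,0.08,0,-0.18,0,0,0],[1,0.13,0,-0.27,0,0,0],[1,0.17,0,-0.36,0,0,0],[1,0.17,0,-0.36,0,0,0]]'
python3 -c "
from h import *
o=bot.get_obs();print(inneck(o['ee_pos']),N@o['wrist_force'],N@o['torque'])"
python3 -m jog '[[1,0.03,0,-0.06,0,0,0],[1,0.06,0,-0.12,0,0,0],[1,0.08,0,-0.18,0,0,0],[1,0.08,0,-0.18,0,0,0]]'
python3 -c "
from h import *
o=bot.get_obs();print(inneck(o['ee_pos']),N@o['wrist_force'],N@o['torque'])"
```

```text
time: 23.3
ee_pos: [0.6092, -0.0711, 0.1477]
tcp_rot: [-96.8, 23.9, 163.6]
wrist_force: [-0.1, 0.0, -2.6]
opening: 0.0128
time: 23.8
ee_pos: [0.6138, -0.0713, 0.141]
tcp_rot: [-96.9, 24.1, 163.6]
wrist_force: [0.0, 0.0, -4.1]
opening: 0.013
[ 0.00125104 -0.00075289  0.04464468] [-1.71361511  0.03123794 -3.70549158] [ 0.05263301  0.69036422 -0.10515699]
time: 24.2
ee_pos: [0.6158, -0.0713, 0.1365]
tcp_rot: [-96.9, 24.1, 163.6]
wrist_force: [-0.5, 0.3, -3.5]
opening: 0.0129
[ 0.00114135 -0.00075702  0.0397068 ] [-1.98383829  0.32577359 -2.98670512] [ 0.01481738  0.67189004 -0.02824942]
```

No contact yet, as expected with the grip 5 mm deeper on this lid. I'll go down the last few mm and then turn.

```bash
python3 -m jog '[[1,0.02,0,-0.04,0,0,0],[1,0.04,0,-0.08,0,0,0],[1,0.06,0,-0.12,0,0,0],[1,0.06,0,-0.12,0,0,0]]'
python3 -c "
from h import *
o=bot.get_obs();print(inneck(o['ee_pos']),N@o['wrist_force'],N@o['torque'])"
python3 -m jog '[[1,0,0,-0.01,0.25,0,-0.54],[1,0.01,0,-0.02,0.51,0,-1.09],[1,0.015,0,-0.03,0.85,0,-1.81],[1,0.02,0,-0.04,1.27,0,-2.72],[1,0.02,0,-0.04,1.27,0,-2.72]]'
python3 -c "
from h import *
o=bot.get_obs();x=N@R.from_euler('xyz',o['tcp_rot'],degrees=True).as_matrix()[:,0];print(inneck(o['ee_pos']),N@o['wrist_force'],N@o['torque'],np.degrees(np.arctan2(x[1],x[0]))-90)"
```

```text
time: 24.6
ee_pos: [0.6172, -0.0713, 0.1347]
tcp_rot: [-96.9, 24.1, 163.6]
wrist_force: [-8.1, 0.4, 5.1]
opening: 0.0131
[ 0.00166829 -0.00079052  0.03751199] [-5.16705192  0.40470771  8.02679962] [0.10943247 1.53833555 0.01997271]
time: 25.1
ee_pos: [0.6182, -0.0714, 0.1341]
tcp_rot: [-103.2, 21.6, 147.4]
wrist_force: [-4.7, 1.3, 4.4]
opening: 0.0127
[ 0.00239635 -0.00093973  0.03650967] [-2.36925412  1.25448199  5.99081957] [ 0.10064884  0.87231186 -0.20469265] 59.91844884440087
```

```bash
python3 -m jog '[[1,0.005,0,-0.01,0.3,0,-0.64],[1,0.01,0,-0.03,0.68,0,-1.45],[1,0.02,0,-0.04,1.06,0,-2.27],[1,0.025,0,-0.055,1.35,0,-2.9],[1,0.025,0,-0.055,1.35,0,-2.9]]'
python3 -c "
from h import *
o=bot.get_obs();x=N@R.from_euler('xyz',o['tcp_rot'],degrees=True).as_matrix()[:,0];print(inneck(o['ee_pos']),N@o['wrist_force'],N@o['torque'],np.degrees(np.arctan2(x[1],x[0]))-90)"
```

```text
time: 25.6
ee_pos: [0.6192, -0.0713, 0.1333]
tcp_rot: [-108.7, 17.2, 131.2]
wrist_force: [-5.4, -0.4, 7.6]
opening: 0.0131
[ 0.00293773 -0.00075518  0.03534717] [-1.65146415 -0.39372689  9.20593875] [ 0.1594337   0.74623763 -0.16218148] 44.05752651382426
```

```bash
python3 -m jog '[[1,0.01,0,-0.015,0.42,0,-0.91],[1,0.015,0,-0.03,0.85,0,-1.81],[1,0.02,0,-0.045,1.27,0,-2.72],[1,0.025,0,-0.06,1.69,0,-3.63],[1,0.025,0,-0.06,1.69,0,-3.63]]'
python3 -c "
from h import *
o=bot.get_obs();x=N@R.from_euler('xyz',o['tcp_rot'],degrees=True).as_matrix()[:,0];print(inneck(o['ee_pos']),N@o['wrist_force'],N@o['torque'],np.degrees(np.arctan2(x[1],x[0]))-90)"
python3 -m jog '[[1,0.01,0,-0.015,0.42,0,-0.91],[1,0.015,0,-0.03,0.85,0,-1.81],[1,0.02,0,-0.045,1.27,0,-2.72],[1,0.02,0,-0.05,1.52,0,-3.26],[1,0.02,0,-0.05,1.52,0,-3.26]]'
python3 -c "
from h import *
o=bot.get_obs();x=N@R.from_euler('xyz',o['tcp_rot'],degrees=True).as_matrix()[:,0];print(inneck(o['ee_pos']),N@o['wrist_force'],N@o['torque'],np.degrees(np.arctan2(x[1],x[0]))-90)"
```

```text
time: 26.1
ee_pos: [0.6197, -0.0716, 0.132]
tcp_rot: [-113.2, 10.0, 111.9]
wrist_force: [-7.5, -0.6, 9.3]
opening: 0.0131
[ 0.00283449 -0.00114771  0.0339542 ] [-2.88063674 -0.62491838 11.63166376] [-0.25349197  1.02508412 -0.38576155] 23.962981871923617
time: 26.6
ee_pos: [0.62, -0.0715, 0.1308]
tcp_rot: [-115.0, 2.6, 95.5]
wrist_force: [-10.9, 0.7, 11.3]
opening: 0.0131
[ 0.00262573 -0.00104943  0.03281221] [-5.07073741  0.74431464 14.82728782] [-0.28395943  1.45993586  0.02800547] 6.072688570028518
```

```bash
python3 -m jog '[[1,0,0,-0.01,0.25,0,-0.54],[1,0.005,0,-0.015,0.5,0,-1.08],[1,0.005,0,-0.015,0.5,0,-1.08]]'
python3 -c "
from h import *
o=bot.get_obs();x=N@R.from_euler('xyz',o['tcp_rot'],degrees=True).as_matrix()[:,0];print(inneck(o['ee_pos']),N@o['wrist_force'],N@o['torque'],np.degrees(np.arctan2(x[1],x[0]))-90)"
python3 -m jog '[[1,0,0,0,0.17,0,-0.36],[1,0,0,0,0.25,0,-0.54],[1,0,0,0,0.25,0,-0.54]]'
python3 -c "
from h import *
o=bot.get_obs();x=N@R.from_euler('xyz',o['tcp_rot'],degrees=True).as_matrix()[:,0];print(inneck(o['ee_pos']),N@o['wrist_force'],N@o['torque'],np.degrees(np.arctan2(x[1],x[0]))-90)"
```

```text
time: 26.9
ee_pos: [0.6183, -0.0715, 0.1295]
tcp_rot: [-114.9, 0.1, 90.1]
wrist_force: [-24.3, -1.1, 16.6]
opening: 0.013
[ 0.00052503 -0.00104157  0.0323188 ] [-15.02709283  -1.14799092  25.3258424 ] [-0.03899003  3.70707252 -0.06303747] 0.09185762335974346
time: 27.2
ee_pos: [0.6182, -0.0715, 0.1295]
tcp_rot: [-114.9, -1.1, 87.5]
wrist_force: [-25.1, -1.9, 16.7]
opening: 0.013
[ 0.00037745 -0.00099963  0.03235272] [-15.65826275  -1.85041115  25.76452895] [-0.10063435  3.8884951   1.34044596] -2.71490626135963
```

```bash
python3 -m jog '[[1,-0.03,0,0.06,-0.1,0,0.2],[1,-0.03,0,0.06,-0.21,0,0.45],[1,-0.03,0,0.06,-0.21,0,0.45]]'
python3 -m jog '[[0.7,0,0,0,0,0,0],[0.4,0,0,0,0,0,0],[0,0,0,0,0,0,0],[0,0,0,0,0,0,0],[0,0,0,0,0,0,0]]'
python3 -m jog '[[0,-0.2,0,0.4,0,0,0],[0,-0.5,0,1.1,0,0,0],[0,-0.9,0,1.9,0,0,0],[0,-1.3,0,2.8,0,0,0],[0,-1.7,0,3.6,0,0,0]]'
python3 -m jog '[[0,-1,0,1,0,0,0],[0,-2,0,1.4,0,0,0],[0,-3,1,1.4,0,0,0],[0,-4,2,1.4,0,0,0],[0,-5,3,1.4,0,0,0]]'
python3 -m jog '[[0,0,1.5,0,0,0,0],[0,0,3,0,0,0,0],[0,0,4.5,0,0,0,0],[0,0,6,0,0,0,0],[0,0,6,0,0,0,0]]'
python3 - <<'E'
from h import *
np.set_printoptions(precision=4,suppress=True)
im=[]
for c,(r0,c0) in(("side",(130,180)),("top",(90,220))):
    p,W=cloud(c);im.append(p[r0:r0+140,c0:c0+200,::-1]);Q=inneck(W);r=np.hypot(Q[...,0],Q[...,1])
    m=(r<.05)&(Q[...,2]>.02)&(Q[...,2]<.04)&(p.mean(-1)>(90 if c=="side" else 55));P=Q[m];C,n,P=plane(P)
    b=Q[(r<.05)&(Q[...,2]>.048)&(Q[...,2]<.075)];d=np.linalg.svd(b[:,:2]-b[:,:2].mean(0),full_matrices=False)[2][0]
    print(c,"top face",C,n,cv2.minEnclosingCircle(np.float32(P[:,:2])),"bar",b.mean(0),len(b),np.degrees(np.arctan2(d[1],d[0])))
    m=(abs(W[...,0]-.4959)<.055)&(abs(W[...,1]+.32)<.055)&(W[...,2]>.02)&(W[...,2]<.045)&(p.mean(-1)>(90 if c=="side" else 55))
    if m.sum()>20: print(" tray lid",plane(W[m])[:2])
print(bot.get_obs()['ee_pos'],bot.get_obs()['time'])
cv2.imwrite('pics/s7.png',cv2.resize(np.hstack(im),(800,280),interpolation=2))
E
```

```text
time: 27.5
ee_pos: [0.618, -0.0714, 0.1296]
tcp_rot: [-114.9, -0.0, 89.8]
wrist_force: [-12.1, -1.5, 4.7]
opening: 0.013
time: 28.0
ee_pos: [0.6191, -0.0713, 0.1299]
tcp_rot: [-115.0, -0.1, 89.6]
wrist_force: [-0.3, 0.2, -0.9]
opening: 0.0817
time: 28.5
ee_pos: [0.5759, -0.0713, 0.2218]
tcp_rot: [-115.1, -0.1, 89.6]
wrist_force: [0.6, 0.3, 1.1]
opening: 0.0854
time: 29.0
ee_pos: [0.4501, 0.004, 0.2558]
tcp_rot: [-115.1, -0.1, 89.5]
wrist_force: [0.7, 0.3, -0.4]
opening: 0.0854
time: 29.5
ee_pos: [0.4507, 0.1573, 0.2552]
tcp_rot: [-115.0, -0.2, 89.9]
wrist_force: [-0.4, -0.1, -1.1]
opening: 0.0854
side top face [0.0079 0.0217 0.0283] [-0.0177  0.0303  0.9994] ((0.005398808047175407, 0.009147727862000465), 0.03868918493390083) bar [0.0051 0.0026 0.058 ] 96 -178.67872342876964
 tray lid (array([ 0.4882, -0.3079,  0.0296]), array([ 0.0113, -0.0023,  0.9999]))
top top face [ 0.001  -0.0034  0.0306] [-0.0305 -0.0027  0.9995] ((-0.00031288707396015525, -0.0027619728352874517), 0.04201948270201683) bar [ 0.0004 -0.0036  0.0623] 124 -178.35306753764826
 tray lid (array([ 0.4941, -0.3207,  0.0314]), array([-0.0136, -0.0158,  0.9998]))
[0.451  0.1544 0.2553] 29.6
```

View pics/s7.png

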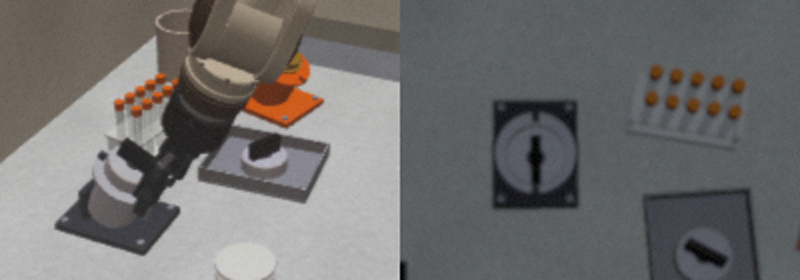

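```bash
python3 -c "
from workcell import bot
print(bot.job_done())"
```

```text
the job is handed in; nothing more can be done
None
```

I handed the job in at about 30 s. The sound lid is home on the gauge and the damaged one lies in the reject tray.

- **Damaged lid:** the lid nearer the robot's centre line (which I treated as lid_a) jammed hard with its bar about 48° from the tabs, at up to 3.5 N·m and with no further sinking. I turned it back about 14°, lifted it straight off and set it in the tray. It lies flat with its bar up, with a measured tilt of about 1° or less and its skirt edge on the tray floor.
- **Sound lid:** the other lid (lid_b) turned freely from 75° to its stop, where the torque rose to 1.3 N·m. In the last pictures its bar is about 1.5° off the tab line. Its top face is 28–31 mm out along the neck, which puts its origin about 3 mm out, and it sits square within about 2°.

**Checks that disagreed:** the two cameras differ by 3–6 mm in y. The final side-view circle fit was off-centre because the arm hid part of the lid. The top view puts the lid within about 3 mm of my estimated neck axis. The lid is seated on the thread, so I accepted it as centred.

I did not measure the lamp, tube rack and dishes again at the end. No move went near them, no unexpected contact force showed, and the arm finished clear of everything.

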